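# Put the felt markers back in their colour lanes

## Robot

A 6-joint arm with a two-finger parallel gripper is mounted at the origin on a cart in front of the work surface, level with it; the furniture and walls round the work are solid. World frame = base frame: x ahead of the robot, y to its left, z up, the work surface at z = 0. Lengths are in m, angles in rad, forces in N, time in s.
With the tool pointing down it reaches from about 0.25 to 0.775 m from the base axis. Payload 4 kg.
Tool frame: the origin (TCP) lies at the very end of the fingers, on their centre line; the grasp point (between the pads) lies 19 mm behind it; z points along the fingers, y is the line along which they close (so a half turn about z gives the same grasp; the last joint's range is limited). The gripper opens to 94 mm and grips with 3 to 60 N. Pads are 16 mm wide; open, the fingers measure 119 mm over their backs; the gripper's body (75 mm by 177 mm) begins 78 mm behind the grasp point.
Start: joints at [-1.335, 0.087, 1.371, -0, 1.684, -0.103], TCP at [0.183, -0.519, 0.206] pointing down, gripper open.
Joint ranges: [-3.1, 3.1], [-0.76, 2.03], [0.27, 2.55], [-1.08, 4.22], [0.17, 2.65], [-2.57, 2.57]. Speed limits (rad/s): [2.79, 2.79, 3.14, 3.14, 3.14, 3.14].

## Interface

Orientations are given as [roll, pitch, yaw] about the fixed x, y, z axes, in that order (R = Rz(yaw) Ry(pitch) Rx(roll)).
In Python, from bench import robot gives the robot as it stands. The module is installed in compiled form; this text tells all that it offers.
- The arm moves only by the tool move_arm, never from a script. Its argument "deltas" is one flat list of numbers, 7 for each row, row after row: the turn, a rotation vector about the tool's x, y, z in rad, then the shift along the tool's x, y, z in cm, then the closure, from -1 (fully open) to 1 (shut). A call has 1 to 8 rows; each row is the pose to reach, as a shift and turn from the pose commanded when the call began, along the tool's axes at that moment; what a row does not reach only later rows make up. A row lasts 1/10 s, in which the tool goes at most 50 mm and 8.59 degrees, less where a joint would pass 70% of its speed; a pose out of reach is approached as far as the arm can. A call with a gripper value outside its range is refused whole. The fingers move at their own pace and stop on an object; the grip force is fixed at half the most. Time passes only in rows, so rows that repeat a pose let the fingers close. It gives the time, the measured TCP pose, the force, the opening and the grip force at its end, in the units of the state.
- robot.get_obs(): the state, without advancing time (a new reading comes with each control period).
- robot.snapshot(name): name is "scene" or "top"; returns a dict with "image" (420x560x3 uint8, red, green, blue), "depth" (420x560 float32, m along the optical axis (not along the pixel's ray), 0 where there is no reading), "fov_y" (degrees; the focal length in pixels is half the picture's height over the tangent of half this angle, whatever the lens; pixels are square), "cx", "cy" (the principal point, pixels), "D" ([k1, k2, p1, p2, k3] as OpenCV has them; the pictures are not rectified), "origin" and "orientation" of the camera in the world. Camera axes: x right, y up, looking along -z (the intrinsics and any distortion apply to the point x, -y, -z); pixel columns grow to the right and rows downward; lengths in m; the calibration is good to about 2 mm. A picture is of the moment at which its call begins.
- robot.close_job(): hands the job in; it is judged then, once.
The state is a dict: "time": time; "joint_positions": joint angles; "qvel": joint speeds; "joint_torque": joint torques, N m; "tool_pos": TCP position; "ee_rot": TCP orientation; "wrist_force": force on the tool from outside, world axes, zero at the start; "wrist_torque": the same for the moment, N m; "width": finger opening in m; "finger_force": force on a finger pad.
Only numpy, scipy, OpenCV 4.12 (cv2) and the standard library are available. Lean on these libraries where they do the work, as an engineer would, in place of code of your own. Each camera call takes 0.05 s, during which the arm holds its last target. There are 200 camera calls.

## Task

Gather the three felt markers (red, blue and black) from the desk and lay each one flat in the lane of the white marker tray whose lining has its own colour, lengthwise between the ribs and let go. Leave the two highlighters and the green pen lying undisturbed where they are; the green lane stays empty.

Things in the scene. Friction and masses are not known exactly. Their poses are not given: they have to be found in the camera images.
- marker_red_center (a point): Centre (half-way up) of the round red felt marker with white bands, lying loose on the desk: 144 mm long, about 17 mm wide and 17 mm high, about 20 g. Its y axis runs along the barrel, x across it, z up. Take it across the barrel near the middle.
- marker_blue_center (a point): Centre (half-way up) of the round blue felt marker with white bands, lying loose on the desk: 144 mm long, about 17 mm wide and 17 mm high, about 20 g. Its y axis runs along the barrel, x across it, z up. Take it across the barrel near the middle.
- marker_black_center (a point): Centre (half-way up) of the round black felt marker with white bands, lying loose on the desk: 144 mm long, about 17 mm wide and 17 mm high, about 20 g. Its y axis runs along the barrel, x across it, z up. Take it across the barrel near the middle.
- lane_red: Lane with red floor lining in the fixed white four-lane tray (colours in any order). Origin: lane centre, on top of the lining, 5.5 mm above the desk; x along the lane, y across, z up. Inside 172 x 44 mm; side ribs 12 mm wide, 4 mm higher than the lining; end walls 11.5 mm higher. Lane pitch 56 mm, so 39 mm between markers in neighbouring lanes.
- lane_blue: Lane with blue floor lining in the fixed white four-lane tray (colours in any order). Origin: lane centre, on top of the lining, 5.5 mm above the desk; x along the lane, y across, z up. Inside 172 x 44 mm; side ribs 12 mm wide, 4 mm higher than the lining; end walls 11.5 mm higher. Lane pitch 56 mm, so 39 mm between markers in neighbouring lanes.
- lane_black: Lane with black floor lining in the fixed white four-lane tray (colours in any order). Origin: lane centre, on top of the lining, 5.5 mm above the desk; x along the lane, y across, z up. Inside 172 x 44 mm; side ribs 12 mm wide, 4 mm higher than the lining; end walls 11.5 mm higher. Lane pitch 56 mm, so 39 mm between markers in neighbouring lanes.
- lane_green: Lane with green floor lining in the fixed white four-lane tray (colours in any order). Origin: lane centre, on top of the lining, 5.5 mm above the desk; x along the lane, y across, z up. Inside 172 x 44 mm; side ribs 12 mm wide, 4 mm higher than the lining; end walls 11.5 mm higher. Lane pitch 56 mm, so 39 mm between markers in neighbouring lanes. Stays empty.
- highlighter_pink_center (a point): Centre (half-way up) of the flat pink highlighter, loose on the desk, 120 mm long (its y axis), 26 mm wide, 15 mm high. Not a felt marker: stays where it lies.
- highlighter_yellow_center (a point): Centre (half-way up) of the flat yellow highlighter, loose on the desk, 120 mm long (its y axis), 26 mm wide, 15 mm high. Not a felt marker: stays where it lies.
- pen_green_center (a point): Centre (half-way up) of the thin green ballpoint pen, loose on the desk, 145 mm long (its y axis), 12 mm wide, 9 mm high. Not a felt marker: stays where it lies.
Not all that is in view belongs to the job. Of the things that look like the lane_red, the larger one is meant.

How it is judged:
By the outcome, as a careful person would: the job done as asked, in the order asked, and still so for the second after the job is handed in, with the robot touching nothing.
It also fails if it takes over 88 s, if anything falls off the work surface, if the arm or the gripper's body presses on something with over 40 N, if the wrist force passes 120 N, or if a joint passes its speed limit or range.

## Working session

There is one attempt and no reset: what is moved stays moved. The work goes in short steps, Python scripts to look and compute and a tool call to move; the robot and the scene stay as the last step left them, time stands still between calls to the robot, and variables do not carry over. Pictures are saved under pics/ and viewed, at most 14 in all, crops included, and the job is handed in when it is done.

Besides the shell and the picture viewer there is one more tool, called as a command line: name --argument value ..., lists and objects as JSON in quotes. move_arm: Moves the arm, as the interface text tells. Its arguments: {"type":"object","properties":{"deltas":{"type":"array","items":{"type":"number"}}},"required":["deltas"]}

```bash
mkdir -p pics; cat > h.py <<'E'
import numpy as np, cv2
from bench import robot
from scipy.spatial.transform import Rotation as R
def snap(n,f):
    s=robot.snapshot(n); np.savez('pics/'+f+'.npz',**s)
    cv2.imwrite('pics/'+f+'.png',s['image'][:,:,::-1]); return s
def world(s,px,z=None):
    f=210/np.tan(np.radians(float(s['fov_y']))/2)
    K=np.array([[f,0,float(s['cx'])],[0,f,float(s['cy'])],[0,0,1]])
    px=np.array(px,float).reshape(-1,1,2)
    u=cv2.undistortPoints(px,K,np.array(s['D'],float)).reshape(-1,2)
    d=np.c_[u[:,0],-u[:,1],-np.ones(len(u))]
    o=np.array(s['orientation'],float)
    M=o if o.shape==(3,3) else R.from_euler('xyz',o).as_matrix()
    w=d@M.T; c=np.array(s['origin'])
    if z is None:
        t=np.array([s['depth'][int(round(p[0,1])),int(round(p[0,0]))] for p in px])
    else: t=(z-c[2])/w[:,2]
    return c+w*t[:,None]
E
python3 - <<'E'
from h import *
for n in('top','scene'):
    s=snap(n,n+'0'); print(n,s['fov_y'],s['cx'],s['cy'],s['D'],s['origin'],s['orientation'])
    cv2.imwrite('pics/%s0b.png'%n,cv2.resize(s['image'][:,:,::-1],(800,600),interpolation=cv2.INTER_CUBIC))
print(robot.get_obs())
E
```

```text
top 44.738981358966114 267.59615063685254 215.36413666955193 [-0.03790937  0.          0.          0.          0.        ] [0.36182394 0.05161502 1.16146732] [ 0.185691   -0.00290956 -1.59107274]
scene 42.81085050417718 275.23059830682234 203.795407876039 [-0.15573166  0.          0.          0.          0.        ] [-0.13976446  0.68107758  0.74692025] [ 0.92435898  0.00723368 -2.3035104 ]
{'time': 0.1, 'joint_positions': array([-1.33506252e+00,  8.78950077e-02,  1.37211799e+00, -6.83550109e-06,
        1.68359878e+00, -1.03093546e-01]), 'qvel': array([ 0.00207944, -0.00061395, -0.00332723,  0.00019154, -0.00164237,
       -0.00040785]), 'joint_torque': array([ 9.80891127e-04, -3.41253841e+01, -3.03300583e+01,  7.20105437e-02,
        3.04255367e-02, -9.60844545e-05]), 'tool_pos': array([ 0.18268856, -0.51824003,  0.20440608]), 'ee_rot': array([-3.13958355e+00, -2.01032346e-04,  3.38826390e-01]), 'wrist_force': array([ 0.05817007,  0.13565081, -0.45448467]), 'wrist_torque': array([ 0.05062809, -0.01169137, -0.06544285]), 'finger_force': 0.0, 'width': 0.09358841268633894}
```

View pics/top0b.png

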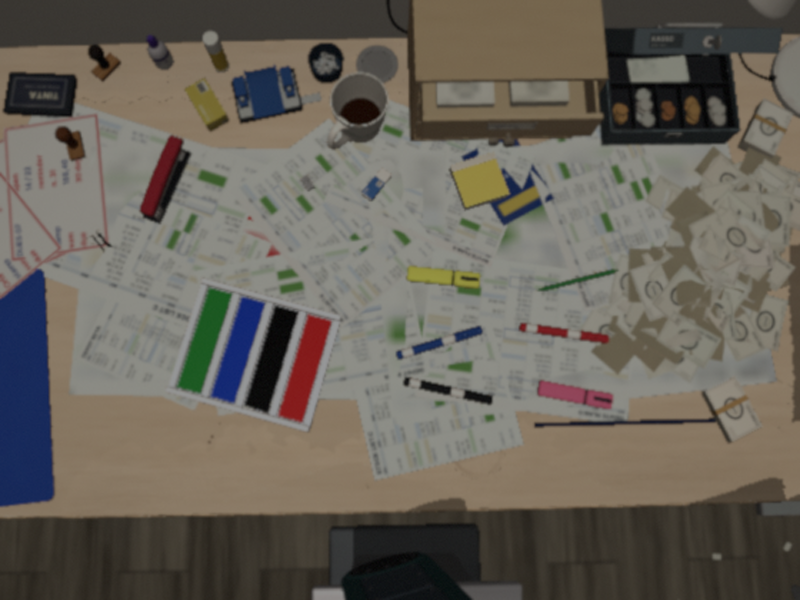

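View pics/scene0b.png

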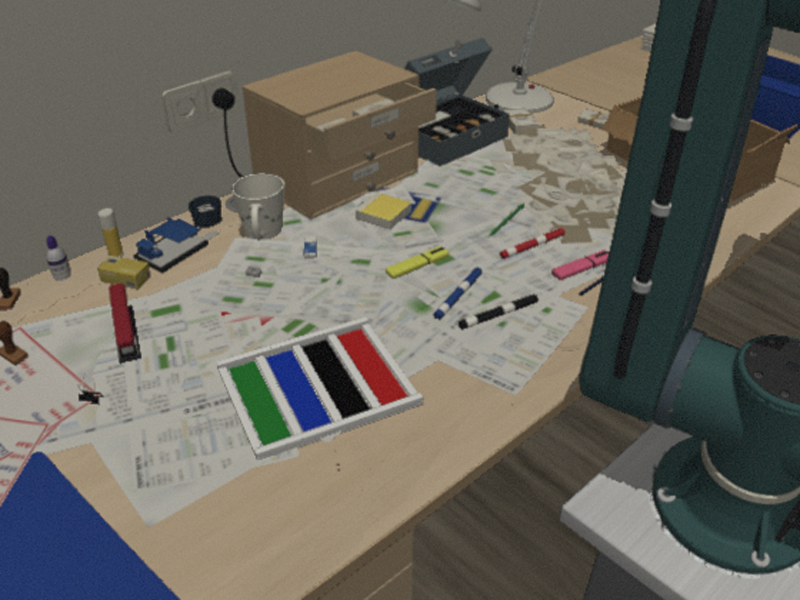

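The top view shows, in 800x600 pixels, the red marker at (519,327)–(608,339), blue at (397,355)–(483,330) and black at (404,381)–(493,400). The tray lanes run green, blue, black, red from left to right, centred near (204,341), (239,336), (270,358) and (305,369). I'll look at enlarged crops of both areas.

```bash
python3 - <<'E'
import cv2
im=cv2.imread('pics/top0.png')
cv2.imwrite('pics/c1.png',cv2.resize(im[175:325,270:450],None,fx=4,fy=4,interpolation=cv2.INTER_CUBIC))
cv2.imwrite('pics/c2.png',cv2.resize(im[190:310,110:250],None,fx=5,fy=5,interpolation=cv2.INTER_CUBIC))
E
```

```text
(no output)
```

View pics/c1.png

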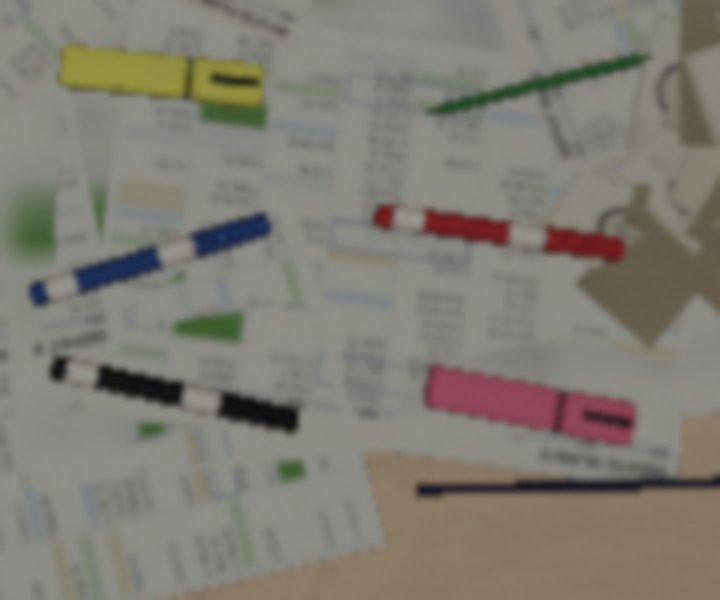

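View pics/c2.png

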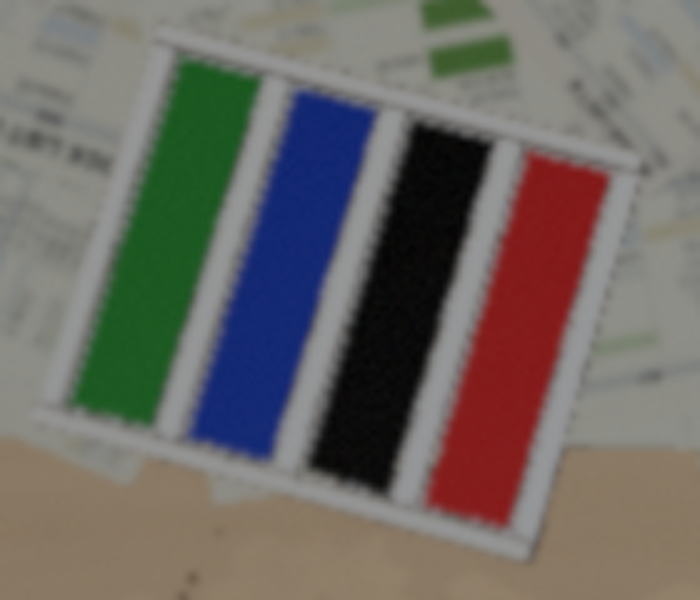

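Crop 1 (4x, offset 270,175) has the red marker ends at (376,215) and (625,249), blue at (32,294) and (270,225), and black at (52,369) and (298,419). Crop 2 (5x, offset 110,190) gives the lane corners: red at (527,153), (610,172), (508,525), (428,508), with black and blue read the same way.

```bash
cat > m.py <<'E'
from h import *
s=dict(np.load('pics/top0.npz'))
def cv(p,f,o): return (np.array(p)+.5)/f-.5+np.array(o)
for n,p in dict(red=[(376,215),(625,249)],blue=[(32,294),(270,225)],black=[(52,369),(298,419)]).items():
    w=world(s,cv(p,4,(270,175)),.0085); d=w[1]-w[0]
    print(n,w.mean(0).round(4),'len',np.linalg.norm(d).round(4),'ang',np.degrees(np.arctan2(d[1],d[0])).round(1), 'depthz',world(s,cv([np.mean(p,0)],4,(270,175)))[0].round(4))
for n,p in dict(green=[(180,62),(260,75),(157,422),(75,405)],blue=[(293,92),(376,108),(272,458),(192,440)],black=[(411,124),(492,140),(391,490),(311,470)],red=[(527,153),(610,172),(508,525),(428,508)]).items():
    w=world(s,cv(p,5,(110,190)),.0055); d=(w[0]+w[1]-w[2]-w[3])/2
    print('lane',n,w.mean(0).round(4),'len',np.linalg.norm(d).round(4),'wid',np.linalg.norm(w[1]-w[0]).round(4),'ang',np.degrees(np.arctan2(d[1],d[0])).round(1),'depthz',world(s,cv([np.mean(p,0)],5,(110,190)))[0].round(4))
o=robot.get_obs();M=R.from_euler('xyz',o['ee_rot']).as_matrix();print(M.round(3),o['tool_pos'])
E
python3 m.py
```

```text
red [ 0.5323 -0.2467  0.0085] len 0.1439 ang -99.0 depthz [ 0.5312 -0.2447  0.0162]
blue [ 0.5206 -0.0459  0.0085] len 0.142 ang -74.9 depthz [ 0.519  -0.0447  0.0197]
black [ 0.4439 -0.0565  0.0085] len 0.1411 ang -102.7 depthz [ 0.4434 -0.056   0.0146]
lane green [0.5332 0.3295 0.0055] len 0.1647 wid 0.038 ang -15.5 depthz [0.5317 0.3289 0.0089]
lane blue [0.5167 0.2763 0.0055] len 0.1658 wid 0.0394 ang -15.5 depthz [0.5159 0.2768 0.0043]
lane black [0.5012 0.2223 0.0055] len 0.1646 wid 0.0383 ang -15.8 depthz [0.5004 0.2227 0.0043]
lane red [0.4849 0.169  0.0055] len 0.1668 wid 0.0393 ang -16.0 depthz [0.4841 0.1693 0.0043]
[[ 0.943  0.332 -0.   ]
 [ 0.332 -0.943  0.002]
 [ 0.    -0.002 -1.   ]] [ 0.18268856 -0.51824003  0.20440608]
```

```bash
cat > go.py <<'E'
import sys
from h import *
x,y,z,yaw=map(float,sys.argv[1:5])
o=robot.get_obs();M=R.from_euler('xyz',o['ee_rot']).as_matrix()
T=R.from_euler('xyz',[np.pi,0,np.radians(yaw)]).as_matrix()
d=R.from_matrix(M.T@T).as_rotvec(); t=M.T@(np.array([x,y,z])-o['tool_pos'])*100
print('t',o['time'],'turn',d.round(3),'cm',t.round(2),'w',o['width'])
E
python3 go.py .5323 -.2467 .10 81
```

```text
t 0.1 turn [-2.000e-03 -1.000e-03 -1.075e+00] cm [ 42.   -13.97  10.48] w 0.09358841268633894
```

move_arm --deltas '[0,0,-0.5,20,-7,2,0,0,0,-0.5,20,-7,2,0,0,0,-0.5,20,-7,2,0,0,0,-0.5,20,-7,2,0,0,0,-0.5,20,-7,2,0,0,0,-0.5,20,-7,2,0,0,0,-0.5,20,-7,2,0,0,0,-0.5,20,-7,2,0]'

```text
time: 0.9
tool_pos: [0.347, -0.3875, 0.1856]
ee_rot: [3.142, 0.001, 0.836]
wrist_force: [0.3, 0.1, 0.2]
width: 0.0472
finger_force: 0.0
```

```bash
python3 go.py .5323 -.2467 .10 81
```

```text
t 0.9 turn [-0.     0.001 -0.577] cm [22.88  4.32  8.54] w 0.047170239904493184
```

move_arm --deltas '[0,0,-0.577,22.9,4.3,8.5,0,0,0,-0.577,22.9,4.3,8.5,0,0,0,-0.577,22.9,4.3,8.5,0,0,0,-0.577,22.9,4.3,8.5,0,0,0,-0.577,22.9,4.3,8.5,0,0,0,-0.577,22.9,4.3,8.5,0,0,0,-0.577,22.9,4.3,8.5,0,0,0,-0.577,22.9,4.3,8.5,0]'

```text
time: 1.7
tool_pos: [0.5325, -0.2467, 0.1012]
ee_rot: [3.141, 0.001, 1.413]
wrist_force: [-0.6, -0.4, 0.4]
width: 0.0471
finger_force: 0.0
```

```bash
python3 - <<'E'
from h import *
s=snap('scene','s1'); t=snap('top','t1')
a=cv2.resize(s['image'][130:270,270:470,::-1],None,fx=3,fy=3,interpolation=3)
cv2.imwrite('pics/c3.png',a)
E
python3 go.py .5323 -.2467 .005 81
```

```text
t 1.8 turn [ 0.002  0.001 -0.001] cm [ 0.01 -0.04  9.66] w 0.04700172166830977
```

View pics/c3.png

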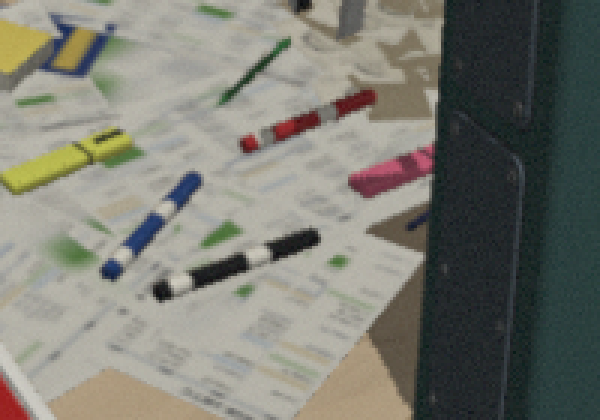

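The scene crop (3x, offset 270,130) shows all the pens unobstructed, with red ends at (243,145)–(376,97), blue at (108,271)–(197,179) and black at (155,292)–(319,236). I'll use these to cross-check the top-view positions.

```bash
python3 - <<'E'
from h import *
s=dict(np.load('pics/s1.npz'))
for n,p in dict(red=[(243,145),(376,97)],blue=[(108,271),(197,179)],black=[(155,292),(319,236)]).items():
    w=world(s,(np.array(p)+.5)/3-.5+[270,130],.0085); d=w[1]-w[0]
    print(n,w.mean(0).round(4),np.linalg.norm(d).round(4),np.degrees(np.arctan2(d[1],d[0])).round(1))
E
```

```text
red [ 0.53   -0.2457  0.0085] 0.1427 -101.6
blue [ 0.5196 -0.0461  0.0085] 0.1381 -75.3
black [ 0.4428 -0.057   0.0085] 0.1445 -105.2
```

move_arm --deltas '[0,0,0,0,0,3,0,0,0,0,0,0,5,0,0,0,0,0,0,7,0,0,0,0,0,0,7,0,0,0,0,0,0,7,0]'

```text
time: 2.3
tool_pos: [0.5328, -0.2457, 0.0313]
ee_rot: [3.141, 0.0, 1.414]
wrist_force: [0.5, 0.0, -0.5]
width: 0.0471
finger_force: 0.0
```

```bash
python3 go.py .5323 -.2467 .005 81
```

```text
t 2.3 turn [0.001 0.    0.   ] cm [-0.11 -0.04  2.63] w 0.04712962311526468
```

move_arm --deltas '[0,0,0,0,-0.1,1.5,0,0,0,0,0,-0.1,2.6,0,0,0,0,0,-0.1,2.6,0,0,0,0,0,-0.1,2.6,0.4,0,0,0,0,-0.1,2.6,0.5,0,0,0,0,-0.1,2.6,1,0,0,0,0,-0.1,2.6,1,0,0,0,0,-0.1,2.6,1]'

```text
time: 3.1
tool_pos: [0.5326, -0.2447, 0.005]
ee_rot: [3.141, 0.0, 1.416]
wrist_force: [0.1, -0.0, 0.7]
width: 0.0167
finger_force: 30.0
```

```bash
python3 go.py .4849 .169 .10 164.3
```

```text
t 3.1 turn [ 1.000e-03  1.000e-03 -1.452e+00] cm [ 40.13 -11.09  -9.53] w 0.016673782583495906
```

move_arm --deltas '[0,0,0,0,0,-1,1,0,0,0,0,0,-3,1,0,0,0,0,0,-6,1,0,0,0,0,0,-9,1,0,0,0,0,0,-9.5,1,0,0,0,0,0,-9.5,1]'

```text
time: 3.7
tool_pos: [0.533, -0.245, 0.101]
ee_rot: [3.139, 0.001, 1.416]
wrist_force: [0.7, 0.9, -0.3]
width: 0.0167
finger_force: 30.0
```

move_arm --deltas '[0,0,-0.1,3,-1,0,1,0,0,-0.22,6,-2,0,1,0,0,-0.34,9,-3,0,1,0,0,-0.46,12,-4,0,1,0,0,-0.58,16,-5,0,1,0,0,-0.68,20,-6,0,1,0,0,-0.73,20,-6,0,1,0,0,-0.73,20,-6,0,1]'

```text
time: 4.5
tool_pos: [0.5023, -0.0363, 0.0972]
ee_rot: [-3.139, -0.002, 2.148]
wrist_force: [-0.5, -0.3, -1.3]
width: 0.0166
finger_force: 30.0
```

```bash
python3 go.py .4849 .169 .08 164.3
```

```text
t 4.5 turn [-0.002 -0.003 -0.72 ] cm [18.15  9.75  1.74] w 0.016633290690575644
```

move_arm --deltas '[0,0,-0.11,3,1.6,0.3,1,0,0,-0.23,6,3.2,0.6,1,0,0,-0.35,9,4.8,0.9,1,0,0,-0.47,12,6.4,1.2,1,0,0,-0.59,15,8,1.5,1,0,0,-0.72,18.1,9.7,1.7,1,0,0,-0.72,18.1,9.7,1.7,1,0,0,-0.72,18.1,9.7,1.7,1]'

```text
time: 5.3
tool_pos: [0.4862, 0.1665, 0.0811]
ee_rot: [-3.14, -0.002, 2.864]
wrist_force: [-0.2, -0.1, -0.1]
width: 0.0167
finger_force: 30.0
```

```bash
python3 go.py .4849 .169 .011 164.3
```

```text
t 5.3 turn [-0.002 -0.002 -0.003] cm [0.19 0.22 7.01] w 0.016678597172689266
```

move_arm --deltas '[0,0,0,0.1,0.2,2,1,0,0,0,0.1,0.2,4,1,0,0,0,0.1,0.2,5,1,0,0,0,0.1,0.2,5,1,0,0,0,0.1,0.2,5,1]'

```text
time: 5.8
tool_pos: [0.4868, 0.1684, 0.0327]
ee_rot: [-3.141, 0.0, 2.864]
wrist_force: [0.8, 0.1, 0.4]
width: 0.0165
finger_force: 30.0
```

```bash
python3 go.py .4849 .169 .011 164.3
```

```text
t 5.8 turn [-0.     0.    -0.004] cm [0.2  0.01 2.17] w 0.016452982281983265
```

move_arm --deltas '[0,0,0,0.2,0,1,1,0,0,0,0.2,0,1.8,1,0,0,0,0.2,0,2.1,1,0,0,0,0.2,0,2.1,1,0,0,0,0.2,0,2.1,1]'

```text
time: 6.3
tool_pos: [0.4845, 0.1698, 0.0115]
ee_rot: [-3.142, 0.0, 2.866]
wrist_force: [0.0, -0.8, 0.7]
width: 0.0166
finger_force: 30.0
```

move_arm --deltas '[0,0,0,0,0,0.05,1,0,0,0,0,0,0.05,0.6,0,0,0,0,0,0.05,0.4,0,0,0,0,0,0.05,0.2,0,0,0,0,0,-1,0.2,0,0,0,0,0,-4,0.2,0,0,0,0,0,-8,0.2,0,0,0,0,0,-9,0.2]'

```text
time: 7.1
tool_pos: [0.4875, 0.1705, 0.1073]
ee_rot: [3.137, 0.009, 2.866]
wrist_force: [0.8, -0.2, 0.4]
width: 0.0377
finger_force: 0.0
```

```bash
python3 go.py .5203 -.046 .10 105
```

```text
t 7.1 turn [0.009 0.005 1.033] cm [ -9.04 -19.94   0.72] w 0.03768758455496429
```

move_arm --deltas '[0,0,0.14,-1.5,-3.5,0,0,0,0,0.29,-3,-7,0,0,0,0,0.43,-4.5,-10,0,0,0,0,0.57,-6,-13,0,0,0,0,0.72,-7.5,-16,0,0,0,0,0.87,-9,-19.9,0.5,0,0,0,1.03,-9,-19.9,0.5,0,0,0,1.03,-9,-19.9,0.5,0]'

```text
time: 7.9
tool_pos: [0.5165, -0.0474, 0.096]
ee_rot: [-3.141, -0.001, 1.833]
wrist_force: [-0.1, -0.1, 0.6]
width: 0.0468
finger_force: 0.0
```

```bash
python3 - <<'E'
from h import *
s=snap('scene','s2')
cv2.imwrite('pics/c4.png',cv2.resize(s['image'][150:330,140:440,::-1],None,fx=2.5,fy=2.5,interpolation=3))
E
python3 go.py .5203 -.046 .005 105
```

```text
t 7.95 turn [-0.001 -0.     0.004] cm [-0.05  0.38  9.11] w 0.047104271381005106
```

View pics/c4.png

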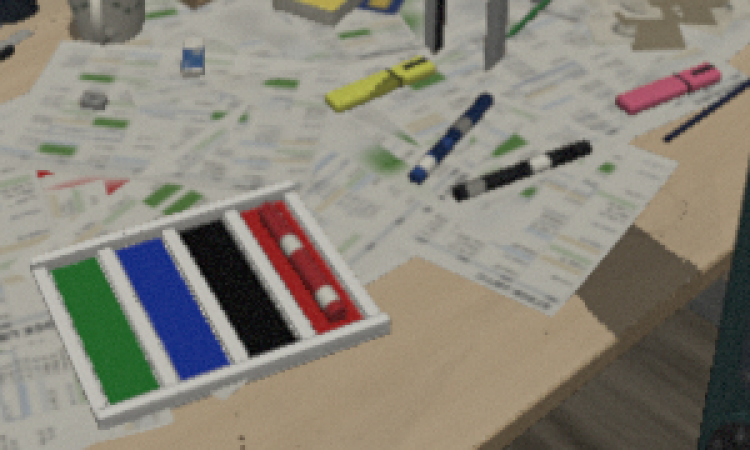

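The red marker lies lengthwise in the red lane at crop (265,210)–(340,312), and nothing else has moved. The open gripper is above the blue marker. Next I lower onto blue.

move_arm --deltas '[0,0,0,0,0.4,3,0,0,0,0,0,0.4,6,0,0,0,0,0,0.4,7,0,0,0,0,0,0.4,7,0,0,0,0,0,0.4,7,0]'

```text
time: 8.45
tool_pos: [0.5214, -0.0448, 0.0276]
ee_rot: [3.14, 0.001, 1.838]
wrist_force: [-0.0, -0.1, -0.1]
width: 0.0469
finger_force: 0.0
```

```bash
python3 go.py .5203 -.046 .005 105
```

```text
t 8.45 turn [0.001 0.001 0.005] cm [-0.08 -0.14  2.26] w 0.046906800735748
```

move_arm --deltas '[0,0,0,0,-0.1,1.5,0,0,0,0,0,-0.1,2.2,0,0,0,0,0,-0.1,2.2,0,0,0,0,0,-0.1,2.2,0.4,0,0,0,0,-0.1,2.2,0.5,0,0,0,0,-0.1,2.2,1,0,0,0,0,-0.1,2.2,1,0,0,0,0,-0.1,2.2,1]'

```text
time: 9.25
tool_pos: [0.5201, -0.0456, 0.0049]
ee_rot: [3.141, 0.0, 1.836]
wrist_force: [0.5, -0.4, 0.9]
width: 0.0167
finger_force: 30.0
```

move_arm --deltas '[0,0,0,0,0,-1,1,0,0,0,0,0,-3,1,0,0,0,0,0,-6,1,0,0,0,0,0,-9,1,0,0,0,0,0,-9.5,1,0,0,0,0,0,-9.5,1]'

```text
time: 9.85
tool_pos: [0.5206, -0.0456, 0.1008]
ee_rot: [3.139, 0.002, 1.836]
wrist_force: [-0.1, -0.4, -0.1]
width: 0.0168
finger_force: 30.0
```

```bash
python3 go.py .5167 .2763 .08 164.3
```

```text
t 9.85 turn [ 0.002  0.003 -1.032] cm [31.17  8.05  2.06] w 0.01678184141821137
```

move_arm --deltas '[0,0,-0.1,3,0.8,0,1,0,0,-0.23,7,1.8,0,1,0,0,-0.36,11,2.8,0,1,0,0,-0.5,15,3.9,0,1,0,0,-0.64,19,4.9,0.3,1,0,0,-0.78,23,6,0.8,1,0,0,-0.91,27,7,1.4,1,0,0,-1.03,31.2,8,2,1]'

```text
time: 10.65
tool_pos: [0.5136, 0.2775, 0.0766]
ee_rot: [-3.139, -0.003, 2.871]
wrist_force: [-0.4, -0.1, -0.1]
width: 0.0162
finger_force: 30.0
```

move_arm --deltas '[0,0,0,0,0,0,1,0,0,0,0,0,2,1,0,0,0,0,0,4,1,0,0,0,0,0,4.5,1,0,0,0,0,0,4.5,1,0,0,0,0,0,4.5,1]'

```text
time: 11.25
tool_pos: [0.5155, 0.2761, 0.0346]
ee_rot: [-3.141, 0.0, 2.865]
wrist_force: [0.0, 0.1, -1.0]
width: 0.0166
finger_force: 30.0
```

```bash
python3 go.py .5167 .2763 .011 164.3
```

```text
t 11.25 turn [-0.     0.    -0.003] cm [-0.11  0.05  2.36] w 0.016577098552747804
```

move_arm --deltas '[0,0,0,-0.1,0,1,1,0,0,0,-0.1,0,2,1,0,0,0,-0.1,0,2.4,1,0,0,0,-0.1,0,2.4,1,0,0,0,-0.1,0,2.4,1]'

```text
time: 11.75
tool_pos: [0.5161, 0.2762, 0.0102]
ee_rot: [-3.141, -0.0, 2.866]
wrist_force: [1.1, -0.3, -0.1]
width: 0.0162
finger_force: 30.0
```

move_arm --deltas '[0,0,0,0,0,0,1,0,0,0,0,0,0,0.6,0,0,0,0,0,0,0.4,0,0,0,0,0,0,0.2,0,0,0,0,0,-1,0.2,0,0,0,0,0,-4,0.2,0,0,0,0,0,-8,0.2,0,0,0,0,0,-9,0.2]'

```text
time: 12.55
tool_pos: [0.5191, 0.2776, 0.1067]
ee_rot: [3.135, 0.008, 2.866]
wrist_force: [0.6, 0.2, 1.3]
width: 0.0374
finger_force: 0.0
```

```bash
python3 go.py .4435 -.0566 .10 77
```

```text
t 12.55 turn [0.011 0.002 1.522] cm [ -1.82 -34.22   0.47] w 0.0373693621494864
```

move_arm --deltas '[0,0,0.13,0,-3,0,0.2,0,0,0.26,0,-6,0,0.2,0,0,0.39,0,-9,0,0,0,0,0.52,0,-12,0,0,0,0,0.65,0,-15,0,0,0,0,0.78,0,-18,0,0,0,0,0.9,0,-20,0,0,0,0,0.9,0,-20,0,0]'

```text
time: 13.35
tool_pos: [0.4611, 0.0821, 0.1003]
ee_rot: [-3.141, 0.001, 1.962]
wrist_force: [-0.1, 0.6, -0.4]
width: 0.0471
finger_force: 0.0
```

```bash
python3 go.py .4435 -.0566 .10 77
```

```text
t 13.35 turn [-0.     0.001  0.619] cm [-12.15  -6.92   0.04] w 0.04714334155944681
```

move_arm --deltas '[0,0,0.12,-2.5,-1.4,0,0,0,0,0.25,-5,-2.8,0,0,0,0,0.38,-7.5,-4.2,0,0,0,0,0.5,-10,-5.6,0,0,0,0,0.62,-12.1,-6.9,0,0,0,0,0.62,-12.1,-6.9,0,0,0,0,0.62,-12.1,-6.9,2,0,0,0,0.62,-12.1,-6.9,2,0]'

```text
time: 14.15
tool_pos: [0.4432, -0.0527, 0.0782]
ee_rot: [-3.137, -0.001, 1.349]
wrist_force: [-0.3, -0.2, -0.4]
width: 0.0468
finger_force: 0.0
```

```bash
python3 - <<'E'
from h import *
s=snap('scene','s3')
cv2.imwrite('pics/c5.png',cv2.resize(s['image'][150:330,140:440,::-1],None,fx=2.5,fy=2.5,interpolation=3))
E
python3 go.py .4435 -.0566 .005 77
```

```text
t 14.2 turn [-0.003 -0.001  0.005] cm [-0.38  0.08  7.43] w 0.04686469907908146
```

View pics/c5.png

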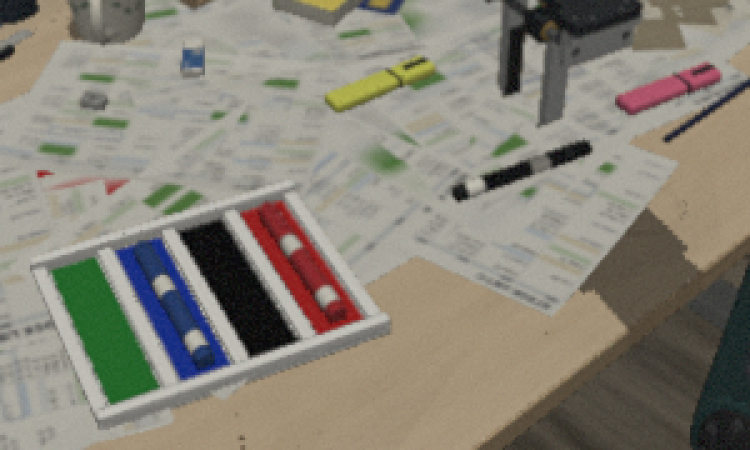

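Blue is in its lane at crop (145,245)–(203,360), red hasn't moved, and black is still at (455,190)–(590,148). Next I take black.

move_arm --deltas '[0,0,0,-0.3,0,2,0,0,0,0,-0.3,0,4,0,0,0,0,-0.3,0,5,0,0,0,0,-0.3,0,5,0,0,0,0,-0.3,0,5,0]'

```text
time: 14.7
tool_pos: [0.4446, -0.057, 0.0312]
ee_rot: [3.141, -0.0, 1.347]
wrist_force: [-0.9, 0.5, -0.2]
width: 0.0472
finger_force: 0.0
```

```bash
python3 go.py .4435 -.0566 .005 77
```

```text
t 14.7 turn [ 0.001 -0.     0.003] cm [ 0.01 -0.11  2.62] w 0.047182352976598244
```

move_arm --deltas '[0,0,0,0,-0.1,1.5,0,0,0,0,0,-0.1,2.6,0,0,0,0,0,-0.1,2.6,0,0,0,0,0,-0.1,2.6,0.4,0,0,0,0,-0.1,2.6,0.5,0,0,0,0,-0.1,2.6,1,0,0,0,0,-0.1,2.6,1,0,0,0,0,-0.1,2.6,1]'

```text
time: 15.5
tool_pos: [0.4434, -0.0572, 0.0049]
ee_rot: [3.141, 0.0, 1.346]
wrist_force: [-0.0, 0.3, 1.2]
width: 0.0164
finger_force: 30.0
```

move_arm --deltas '[0,0,0,0,0,-1,1,0,0,0,0,0,-3,1,0,0,0,0,0,-6,1,0,0,0,0,0,-9,1,0,0,0,0,0,-9.5,1,0,0,0,0,0,-9.5,1]'

```text
time: 16.1
tool_pos: [0.4438, -0.0573, 0.1007]
ee_rot: [3.139, 0.0, 1.346]
wrist_force: [-0.0, 0.7, -0.6]
width: 0.0165
finger_force: 30.0
```

```bash
python3 go.py .5008 .2225 .10 164.3
```

```text
t 16.1 turn [ 0.002  0.002 -1.522] cm [28.54 -0.68  0.07] w 0.0165286860559655
```

move_arm --deltas '[0,0,-0.1,2,0,0,1,0,0,-0.23,4,0,0,1,0,0,-0.36,6,0,0,1,0,0,-0.49,8,0,0,1,0,0,-0.62,10,0,0,1,0,0,-0.75,13,0,0,1,0,0,-0.85,15,0,0,1,0,0,-0.85,15,0,0,1]'

```text
time: 16.9
tool_pos: [0.4752, 0.0909, 0.0971]
ee_rot: [-3.138, -0.003, 2.199]
wrist_force: [-0.5, -0.2, 0.0]
width: 0.0164
finger_force: 30.0
```

```bash
python3 go.py .5008 .2225 .08 164.3
```

```text
t 16.9 turn [-0.002 -0.004 -0.669] cm [9.14 9.81 1.71] w 0.016448391361610245
```

move_arm --deltas '[0,0,-0.11,1.8,1.9,0,1,0,0,-0.24,3.6,3.8,0,1,0,0,-0.37,5.4,5.7,0.5,1,0,0,-0.5,7.2,7.7,1,1,0,0,-0.62,9.1,9.6,1.7,1,0,0,-0.67,9.1,9.6,1.7,1,0,0,-0.67,9.1,9.6,1.7,1,0,0,-0.67,9.1,9.6,1.7,1]'

```text
time: 17.7
tool_pos: [0.5005, 0.218, 0.0814]
ee_rot: [-3.14, -0.001, 2.863]
wrist_force: [0.7, -0.1, 0.3]
width: 0.0162
finger_force: 30.0
```

move_arm --deltas '[0,0,0,0,0,1,1,0,0,0,0,0,3,1,0,0,0,0,0,4.5,1,0,0,0,0,0,4.5,1,0,0,0,0,0,4.5,1]'

```text
time: 18.2
tool_pos: [0.5007, 0.2187, 0.0369]
ee_rot: [-3.141, -0.001, 2.865]
wrist_force: [-0.0, 0.5, -0.1]
width: 0.0161
finger_force: 30.0
```

```bash
python3 go.py .5008 .2225 .0105 164.3
```

```text
t 18.2 turn [-0.001 -0.001 -0.003] cm [0.09 0.37 2.64] w 0.016060420377574235
```

move_arm --deltas '[0,0,0,0.1,0.4,0,1,0,0,0,0.1,0.4,1,1,0,0,0,0.1,0.4,2,1,0,0,0,0.1,0.4,2.6,1,0,0,0,0.1,0.4,2.6,1,0,0,0,0.1,0.4,2.6,1]'

```text
time: 18.8
tool_pos: [0.5009, 0.2232, 0.0109]
ee_rot: [-3.141, -0.001, 2.866]
wrist_force: [-0.0, -0.7, -0.3]
width: 0.0166
finger_force: 30.0
```

move_arm --deltas '[0,0,0,0,0,0,1,0,0,0,0,0,0,0.6,0,0,0,0,0,0,0.4,0,0,0,0,0,0,0.2,0,0,0,0,0,-1,0.2,0,0,0,0,0,-4,0.2,0,0,0,0,0,-8,0.2,0,0,0,0,0,-10,0.2]'

```text
time: 19.6
tool_pos: [0.5029, 0.2239, 0.1162]
ee_rot: [3.138, 0.005, 2.866]
wrist_force: [0.6, 1.0, 0.7]
width: 0.0376
finger_force: 0.0
```

move_arm --deltas '[0,0,0,-4,-4,-3,0.2,0,0,0,-8,-8,-5,0.2,0,0,0,-12,-12,-5,0.2,0,0,0,-15,-15,-5,0.2,0,0,0,-15,-15,-5,0.2,0,0,0,-15,-15,-5,0.2,0,0,0,-15,-15,-5,0.2,0,0,0,-15,-15,-5,0.2]'

```text
time: 20.4
tool_pos: [0.6041, 0.0394, 0.1618]
ee_rot: [3.141, -0.0, 2.867]
wrist_force: [-0.4, -0.4, 0.2]
width: 0.0375
finger_force: 0.0
```

```bash
python3 - <<'E'
from h import *
s=snap('scene','s4')
cv2.imwrite('pics/c6.png',cv2.resize(s['image'][130:330,140:460,::-1],None,fx=2.5,fy=2.5,interpolation=3))
E
```

```text
(no output)
```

View pics/c6.png

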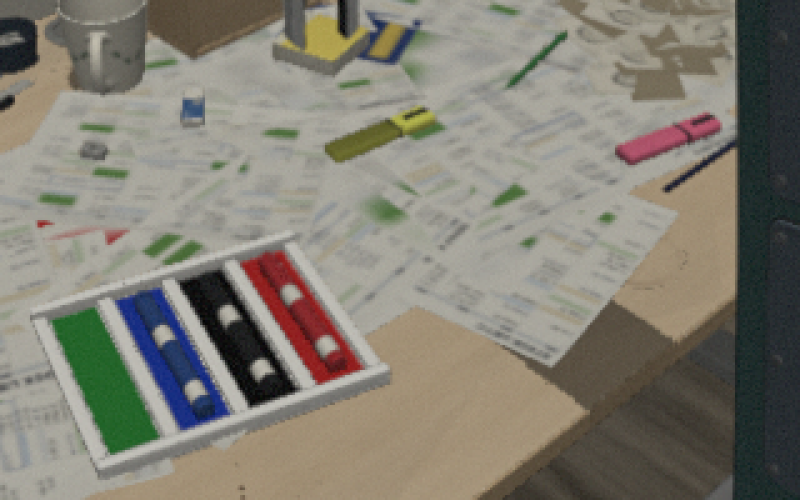

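All three markers lie in their own lanes: blue at (145,295)–(205,415), black at (215,280)–(270,385) and red at (270,258)–(338,365). The green lane is empty, and the highlighters and pen haven't moved.

```bash
python3 -c "
from bench import robot
print(robot.close_job())"
```

```text
the job is handed in; nothing more can be done
None
```

The red, blue and black markers each lie flat in the lane of their own colour, the green lane is empty, the highlighters and pen are untouched, and the job was handed in at about 20 s.

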